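# Clamp a candle-block blank in the drilling jig and start the extractor

## Task

Get the wooden blank ready for drilling: lay it flat on the white strip of the jig, endways on to the fence and in line with the sprung pad, then swing the cam lever clockwise just far enough that the pad takes up the gap, holds the blank tight against the fence and is itself pushed about half-way back into its jaw, never all the way. Then, with the blank clamped, flip the extractor's toggle from the red dot to the green dot. Leave the other things on the table standing where they are.

Things in the scene. Friction and masses are not known exactly. Their poses are not given: they have to be found in the camera images.
- jig: Drilling jig, fixed: plywood board 160 (x) x 270 (y) x 18 thick; origin at the centre of its underside, on the table, z up. Clamping runs along its y. At its -y end stands a dark wood fence, 110 long (along x), 36 high above the board; its face towards +y is the plane y = -100 mm. A white strip 47 wide along x = 0 leads from the fence to the pad.
- seat (a point): Where the blank's centre lies once it is seated: on the white strip with its long side along the jig's y and its end touching the fence (jig x 0, y -60, z 38 mm). Axes as the jig's. With the clamp open, 6 to 14 mm stays free between the seated blank and the pad (set differently each time).
- blank_center (a point): Loose wooden blank 45 (x) x 80 (y) x 40 (z) mm, about 90 g, lying free on the table at the start; the point is its centre, axes along its edges (long side = y). Either end may go to the fence.
- cam_axis (a point): Vertical axis of the cam lever, at 74 mm above the table; it lies on the jig's line x = 0, at y = 26 to 34 mm. Axes as the jig's. Round it the blue jaw, its guides and the steel disc reach up to 46 mm above the table.
- cam_knob (a point): Middle of the lever's black upright round knob, 22 dia, which stands from 56 to 90 mm above the table, 80 mm from the cam axis, at the end of a red lever arm (14 wide, its top 56 mm above the table).
- cam_lever (a joint): Cam lever angle in rad, 0 open, growing CLOCKWISE seen from above: the knob lies at 140 degrees minus the angle (counter-clockwise from the jig's +x). Starts at 0 to 0.25, stop at 2.4. Its eccentric disc (48 dia, 18 mm off the axis) pushes the blue jaw towards the fence by 18 mm x (1 - cos angle). Friction 0.25 N m (3 N at the knob); it stays where it is left.
- pad (a joint): How far the black rubber pad is pushed back into the blue jaw, in m: 0 free (14 mm of its yellow plunger shows), 0.014 bottomed out (pad against the jaw, no yellow shows). Spring 1 N per mm.
- pad_face (a point): Centre of the pad's pressing face (34 wide, 24 high, 36 mm above the table), which looks along the jig's -y to the fence; moves with jaw and pad. With the pad free and the lever open it lies 40 mm from the cam axis.
- switchbox: Grey switch box of the chip extractor, fixed to the table, 110 (x) x 90 (y) x 60 high; origin at the centre of its underside, z up. The toggle stands in the middle of its top; a red dot (off) on top at its -x end, a green dot (on) at its +x end.
- toggle_tip (a point): Centre of the ball end (14 dia) of the steel bat toggle, 36 mm from its pivot, which is in the middle of the box's top at 60 mm above the table; the bat swings along the box's x.
- toggle (a joint): Toggle angle in rad: 0 off, leaning 0.45 rad to the red dot (-x of the box), 0.9 on, leaning 0.45 rad to the green dot. A spring snaps it to the nearer side of its centre 0.45; about 1.5 N at the tip moves it.
- candle_center (a point): Bystander, loose: white pillar candle, 60 dia x 95 tall, standing just off the robot's side of the jig board; the point is on its axis, about half-way up.
- tin_mid (a point): Bystander, loose: tin can, 66 dia x 85 tall, standing just off the far side of the jig board; the point is on its axis, about half-way up.
- glue_mid (a point): Bystander, loose: white glue bottle with orange cap, 52 dia x 140 tall; the point is on its axis, about half-way up. The other small things stand on the table round the blank and the box.
- jar_mid (a point): Bystander, loose: amber jar with yellow cap, 68 dia x 80 tall; the point is on its axis, about half-way up.
- tree_mid (a point): Bystander, loose: small green cone tree, 68 dia x 125 tall; the point is on its axis, about half-way up.
- mug_mid (a point): Bystander, loose: blue ceramic cup, 72 dia x 85 tall; the point is on its axis, about half-way up.
- slice_mid (a point): Bystander, loose: round wood slice lying flat, 76 dia x 18 thick; the point is on its axis, about half-way up.
- spool_mid (a point): Bystander, loose: red ribbon spool standing on its flange, 60 dia x 34 tall; the point is on its axis, about half-way up.
Things that resemble listed ones, but are neither listed nor needed, are in the scene too. What is shaped like the part that bears blank_center but purple or turquoise is not meant. Leave any purple look-alike of the switchbox alone.

How it is judged:
By the outcome, as a careful person would: the job done as asked, in the order asked, and still so for the second after the job is handed in, with the robot touching nothing.
It also fails if it takes over 72 s, if anything falls off the work surface, if the arm or the gripper's body presses on something with over 40 N, if the wrist force passes 120 N, or if a joint passes its speed limit or range.

## Robot

A 7-joint arm with a two-finger parallel gripper is mounted at the origin on the work surface. World frame = base frame: x ahead of the robot, y to its left, z up, the work surface at z = 0. Lengths are in m, angles in rad, forces in N, time in s.
With the tool pointing down it reaches from about 0.425 to 0.925 m from the base axis. Payload 6.8 kg.
Tool frame: the origin (TCP) lies on the centre line of the jaws, within the pads' length; the fingertips stand 19 mm ahead of it and the grasp point (between the pads) is the TCP (bot.tcp_to_tips is the distance from the TCP to the fingertips, in m); x points along the fingers, y is the direction in which the jaws open and shut, and the axes are right-handed (so a half turn about x gives the same grasp; the last joint's range is limited). The gripper opens to 85 mm and grips with 20 to 120 N. Pads are 22 mm wide; open, the fingers measure 114 mm over their backs; the gripper's body (76 mm by 85 mm) begins 54 mm behind the grasp point. The pads swing forward as they close: fully open they stand 13 mm farther back than shut.
Start: joints at [-1.229, 0.477, 0.022, 1.555, -0.011, 1.109, -0.083], TCP at [0.293, 0.608, 0.25] pointing down, gripper open.
Joint ranges: [-2.96, 2.96], [-0.34, 2.1], [-1.41, 1.46], [0.24, 2.44], [-1.37, 4.51], [0.17, 1.92], [-2.96, 2.96]. Speed limits (rad/s): [2.39, 2.39, 3.14, 3.14, 3.14, 3.14, 3.14].

## Interface

Orientations are given as a unit quaternion [w, x, y, z].
In Python, from station import status, eyes, bot gives the robot as it stands.
- The arm moves only by the tool apply_moves, never from a script. Its arguments are lists of equal length, an entry for each row: "travel": the shift along the tool's x, y, z in cm, a list of three; "turn": the turn, a rotation vector about the tool's x, y, z in rad, a list of three; "grip": the closure, from 0 (fully open) to 1 (shut). In form: {"travel": [[tx, ty, tz], ...], "turn": [[wx, wy, wz], ...], "grip": [grip, ...]}. A call has 1 to 8 rows; each row shifts and turns the pose as measured when the row begins, along the tool's axes as they then stand; what a row does not reach is not made up. A row lasts 1/12 s, in which the tool goes at most 41.7 mm and 7.16 degrees, less where a joint would pass 70% of its speed; a pose out of reach is approached as far as the arm can. A call is refused whole if a number of a shift passes 4.17 or a number of a turn 0.125, either way. A call with a gripper value outside its range is refused whole. The fingers move at their own pace and stop on an object; "newtons" is the grip in N (left out, the last holds). Time passes only in rows, so rows that do not move let the fingers close. It gives the time, the measured TCP pose, the force and the opening at its end, in the units of the state.
- status.get_obs(): the state, without advancing time (a new reading comes with each control period).
- eyes.read_camera(name): name is "scene" or "top"; returns the picture (400x640x3 uint8, red, green, blue); there is no depth.
- eyes.calibration(name): a dict with "intrinsics" (3x3 intrinsics, pixels), "distortion" ([k1, k2, p1, p2, k3] as OpenCV has them; the pictures are not rectified), "xyz" and "attitude" of the camera in the world. Camera axes: x right, y down, z forward; pixel columns grow to the right and rows downward; lengths in m; the calibration is good to about 2 mm. A picture is of the moment at which its call begins. calibration takes no time and is no camera call.
- bot.hand_in(): hands the job in, once; it reports no verdict.
Trained networks look in the newest picture that a camera, given by its name, has taken for a name from the list of things; names that differ only in an ending like _2 or _b are one class to them, and where a whole thing is asked for, a point or a joint stands for the part that bears it (a point fixed in the world has none). Each returns a list of dicts, best first, with "score" (0 to 1); they miss things now and then, are a little off and sometimes report something else, mostly with a low value. They report only what shows in the picture. A call takes as long as a camera call. They do not tell look-alikes from the thing itself.
- eyes.masks_of(thing, camera): "region" (400x640 bool, what is visible of it) and "rect" ([left, top, right, bottom] in pixels, round what is visible of it).
The state is a dict: "t": time; "q": joint angles; "joint_vel": joint speeds; "joint_torque": joint torques, N m; "eef_pos": TCP position; "tool_rot": TCP orientation; "contact_force": force on the tool from outside, world axes, zero at the start; "torque": the same for the moment, N m; "gripper_width": opening from 0.0 (shut) to 1.0 (fully open).
Only numpy, scipy, OpenCV 4.12 (cv2) and the standard library are available. Lean on these libraries where they do the work, as an engineer would, in place of code of your own. Each camera call takes 0.05 s, during which the arm holds its last target. There are 200 camera calls.

## Working session

There is one attempt and no reset: what is moved stays moved. The work goes in short steps, Python scripts to look and compute and a tool call to move; the robot and the scene stay as the last step left them, time stands still between calls to the robot, and variables do not carry over. Pictures are saved under pics/ and viewed, about 8 in all and at most 12, crops included, and the job is handed in when it is done.

Besides the shell and the picture viewer there is one more tool, called in YAML: its name, and indented under it one key for each argument. apply_moves: Moves the arm, as the interface text tells. Its arguments: {"type":"object","properties":{"travel":{"type":"array"},"turn":{"type":"array"},"grip":{"type":"array"},"newtons":{"type":"number"}},"required":["travel","turn","grip"]}

```bash
ls; mkdir -p pics
python3 - <<'E'
from station import status, eyes, bot
import cv2,numpy as np
print(status.get_obs())
for c in ("scene","top"):
    cv2.imwrite(f"pics/{c}0.png",eyes.read_camera(c)[:,:,::-1]); print(c,eyes.calibration(c))
    for n in ["jig","blank_center","cam_knob","pad_face","switchbox","toggle_tip","candle_center","tin_mid","glue_mid","jar_mid","tree_mid","mug_mid","slice_mid","spool_mid"]:
        for m in eyes.masks_of(n,c)[:3]:
            ys,xs=np.nonzero(m["region"]); print(n,round(float(m["score"]),2),[int(v) for v in m["rect"]],round(xs.mean(),1),round(ys.mean(),1))
E
```

```text
pics
{'t': 0.0, 'q': array([-1.22910785,  0.47775516,  0.02234772,  1.55647907, -0.01149816,
        1.10929499, -0.08311273]), 'joint_vel': array([ 0.00013883,  0.00127661, -0.00023226, -0.00131085, -0.00082798,
        0.00117864, -0.00097416]), 'joint_torque': array([ 3.90906862e-04, -5.96460021e+01,  1.60711806e+00, -2.81187093e+01,
        1.23823987e-02,  9.39129386e-03, -5.67957159e-06]), 'eef_pos': array([0.29324279, 0.60734323, 0.24934431]), 'tool_rot': array([ 0.68920576,  0.15705394,  0.68939445, -0.15831858]), 'contact_force': array([0.19608289, 0.15894297, 0.05869889]), 'torque': array([-0.03360545, -0.02430252,  0.01821144]), 'gripper_width': 1.0037603485102957}
scene {'intrinsics': array([[480.04288307,   0.        , 320.2095123 ],
       [  0.        , 480.04288307, 203.49154929],
       [  0.        ,   0.        ,   1.        ]]), 'distortion': array([-0.10379289,  0.        ,  0.        ,  0.        ,  0.        ]), 'xyz': array([ 1.28240132, -0.48567748,  1.65138507]), 'attitude': array([-0.22250875,  0.83794369,  0.48028034, -0.13293237])}
jig 0.61 [294, 197, 376
[... 1889 characters left out ...]
[488, 222, 528, 255] 507.8 235.0
switchbox 0.2 [314, 205, 333, 227] 323.0 215.2
toggle_tip 0.67 [192, 135, 215, 157] 203.8 147.2
toggle_tip 0.21 [212, 246, 234, 266] 223.5 255.1
candle_center 0.63 [137, 188, 163, 204] 150.3 194.0
candle_center 0.57 [312, 202, 331, 225] 322.4 215.4
tin_mid 0.85 [320, 119, 340, 148] 329.4 134.5
glue_mid 0.68 [134, 187, 164, 202] 149.6 193.5
glue_mid 0.37 [320, 118, 340, 147] 329.5 134.4
jar_mid 0.84 [407, 132, 432, 158] 417.8 145.6
jar_mid 0.71 [280, 162, 315, 196] 301.1 177.8
tree_mid 0.9 [198, 138, 217, 158] 203.9 147.2
mug_mid 0.6 [455, 191, 483, 213] 467.6 200.9
slice_mid 0.55 [368, 242, 398, 269] 385.3 255.5
spool_mid 0.66 [211, 245, 236, 265] 223.5 254.9
```

Run:
```python
import cv2,numpy as np
t=cv2.imread("pics/top0.png");s=cv2.imread("pics/scene0.png")
a=cv2.resize(t[110:290,130:530],(800,360),interpolation=cv2.INTER_CUBIC)
cv2.imwrite("pics/a.png",a)
b=cv2.resize(s[125:305,140:460],(800,450),interpolation=cv2.INTER_CUBIC)
cv2.imwrite("pics/b.png",b)
c=cv2.resize(t[140:230,260:440],(800,400),interpolation=cv2.INTER_CUBIC)
cv2.imwrite("pics/c.png",c)
```

```text
(no output)
```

View pics/a.png

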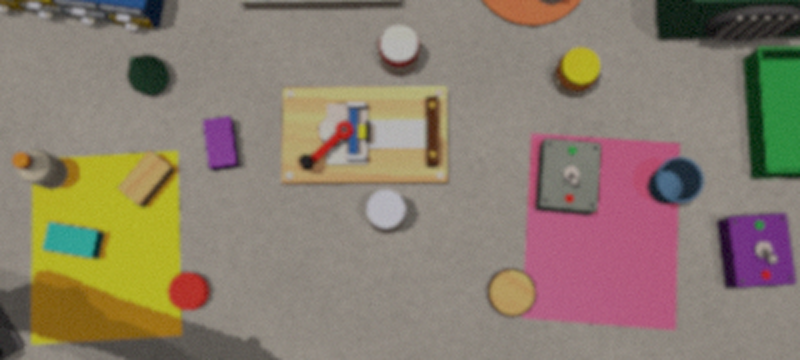

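View pics/b.png

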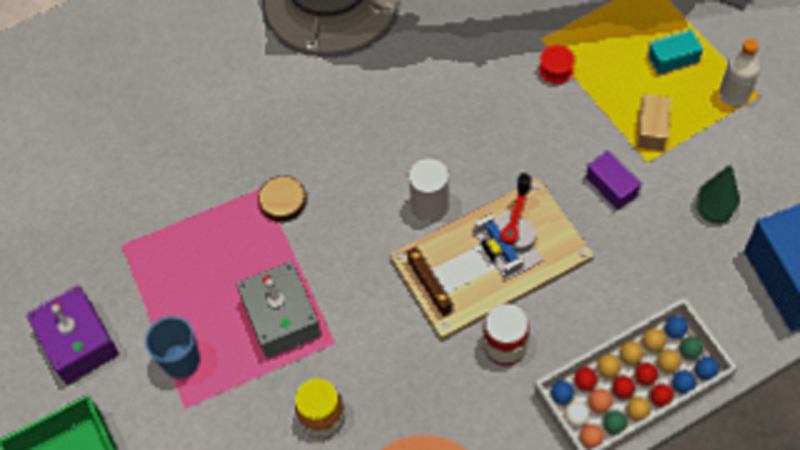

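View pics/c.png

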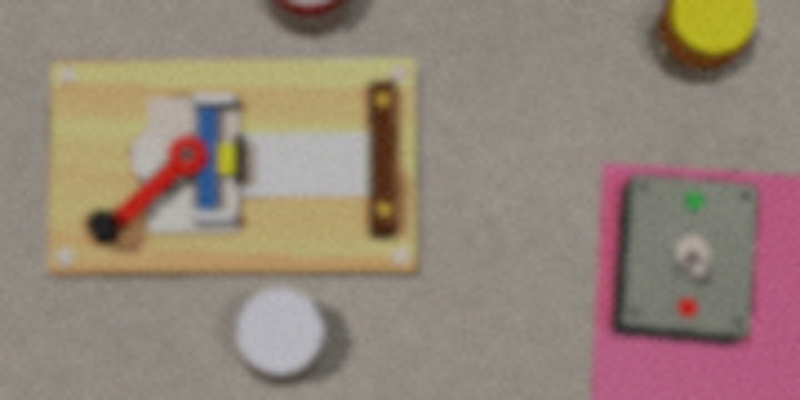

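```bash
cat > h.py <<'E'
from station import status, eyes, bot
import cv2,numpy as np
from scipy.spatial.transform import Rotation as R
from scipy.optimize import minimize
C={c:eyes.calibration(c) for c in("scene","top")}
def rot(q): return R.from_quat([q[1],q[2],q[3],q[0]]).as_matrix()
def proj(P,c):
    k=C[c];M=rot(k["attitude"]).T
    return cv2.projectPoints(np.float64(P).reshape(-1,1,3),cv2.Rodrigues(M)[0],-M@k["xyz"],k["intrinsics"],k["distortion"])[0][:,0]
def ray(uv,c,z):
    k=C[c];d=cv2.undistortPoints(np.float64([[uv]]),k["intrinsics"],k["distortion"])[0,0]
    d=rot(k["attitude"])@[*d,1];return k["xyz"]+d*(z-k["xyz"][2])/d[2]
def box(x,y,a,sx,sy,z0,z1):
    c,s=np.cos(a),np.sin(a)
    return [[x+c*i*sx/2-s*j*sy/2,y+s*i*sx/2+c*j*sy/2,z] for i in(-1,1) for j in(-1,1) for z in(z0,z1)]
def fit(masks,x0,sx,sy,z0,z1):
    def cost(p):
        t=0
        for c,m in masks.items():
            r=np.zeros(m.shape,np.uint8);h=cv2.convexHull(proj(box(*p,sx,sy,z0,z1),c).astype(np.float32))
            cv2.fillConvexPoly(r,np.round(h*256).astype(np.int32),255,cv2.LINE_AA,8)
            r=r/255.;t+=1-np.minimum(r,m).sum()/np.maximum(r,m).sum()
        return t
    best=min((minimize(cost,np.add(x0,[0,0,da]),method="Nelder-Mead",options=dict(initial_simplex=np.add(x0,[0,0,da])+np.array([[0,0,0],[.01,0,0],[0,.01,0],[0,0,.15]]))) for da in(-.3,0,.3)),key=lambda r:r.fun)
    return best.x,best.fun
def near(n,c,uv):
    return min(eyes.masks_of(n,c),key=lambda m:np.hypot((m["rect"][0]+m["rect"][2])/2-uv[0],(m["rect"][1]+m["rect"][3])/2-uv[1]))["region"].astype(float)
E
python3 - <<'E'
from h import *
for c in C: eyes.read_camera(c)
cc=lambda u,v:(260+(u+.5)/4.4444-.5,140+(v+.5)/4.4444-.5)
def f(n,us,ut,x0,*d):
    S=near(n,"scene",us);T=near(n,"top",ut)
    for nm,m in(("both",dict(scene=S,top=T)),("top",dict(top=T)),("scene",dict(scene=S))): print(n,nm,*[np.round(v,4) for v in fit(m,x0,*d)])
b0=ray((202,198),"top",.04)
f("blank_center",(400,173),(202,198),[b0[0],b0[1],.6],.045,.08,0,.04)
s0=ray((414,198),"top",.06); f("switchbox",(251,248),(414,198),[s0[0],s0[1],1.5],.11,.09,0,.06)
j0=ray((314,177),"top",.018); print("jig0",j0)
T=near("jig","top",(314,177)); print(fit(dict(top=T),[j0[0],j0[1],0.],.16,.27,0,.018))
for n,u,v,z in[("TL",52,58,.018),("TR",418,60,.018),("BR",418,272,.018),("BL",48,272,.018),("fence f t",370,83,.054),("fence f b",368,233,.054),("cam",187,156,.056),("knob",103,226,.09),("padface",245,158,.048),("stripT",305,131,.018),("stripB",305,196,.018),("red",687,307,.06),("green",694,203,.06),("tip",698,270,.094)]: print(n,ray(cc(u,v),"top",z).round(4))
for n,us,ut,z in[("candle_center",None,(322,215),.095),("tin_mid",0,(329,134),.085),("glue_mid",0,(149,194),.07),("spool_mid",0,(223,255),.034),("jar_mid",0,(418,146),.08),("mug_mid",0,(468,201),.08),("slice",0,(385,255),.018),("tree",0,(204,147),.05),("purple",0,(240,181),.04)]: print(n,ray(ut,"top",z).round(3))
E
```

```text
blank_center both [0.5027 0.3297 0.8114] 0.4065
blank_center top [0.5025 0.3295 0.9168] 0.1255
blank_center scene [0.5033 0.329  0.7875] 0.2695
switchbox both [ 0.5021 -0.3406  1.3258] 0.5248
switchbox top [ 0.5015 -0.3403  1.2964] 0.2581
switchbox scene [ 0.5041 -0.3369  1.3346] 0.262
jig0 [ 0.57316964 -0.0293709   0.018     ]
(array([ 0.57482473, -0.02332228, -0.02925823]), np.float64(0.22907954034179334))
TL [0.6558 0.1106 0.018 ]
TR [ 0.6515 -0.1595  0.018 ]
BR [ 0.4939 -0.1568  0.018 ]
BL [0.4961 0.1119 0.018 ]
fence f t [ 0.6261 -0.1228  0.054 ]
fence f b [ 0.517  -0.1199  0.054 ]
cam [0.5736 0.0087 0.056 ]
knob [0.5178 0.0654 0.09  ]
padface [ 0.5733 -0.0325  0.048 ]
stripT [ 0.599  -0.0759  0.018 ]
stripB [ 0.5506 -0.0755  0.018 ]
red [ 0.4617 -0.3418  0.06  ]
green [ 0.5355 -0.3495  0.06  ]
tip [ 0.483  -0.3441  0.094 ]
candle_center [ 0.44  -0.055  0.095]
tin_mid [ 0.698 -0.079  0.085]
glue_mid [0.514 0.487 0.07 ]
spool_mid [0.323 0.257 0.034]
jar_mid [ 0.657 -0.357  0.08 ]
mug_mid [ 0.482 -0.502  0.08 ]
slice [ 0.321 -0.252  0.018]
tree [0.669 0.324 0.05 ]
purple [0.558 0.208 0.04 ]
```

```bash
cat >> h.py <<'E'
def Rt(yaw): # tool x down, tool y at yaw
    y=np.array([np.cos(yaw),np.sin(yaw),0]);x=np.array([0,0,-1.]);return np.c_[x,y,np.cross(x,y)]
def plan(p,yaw,step=.035,wstep=.115,n=None):
    o=status.get_obs();P=np.array(o["eef_pos"]);M=rot(o["tool_rot"])
    yn=np.arctan2(M[1,1],M[0,1]);yaw=yn+(yaw-yn+np.pi/2)%np.pi-np.pi/2
    w=R.from_matrix(M.T@Rt(yaw)).as_rotvec();d=np.array(p)-P
    n=n or int(max(1,np.ceil(np.linalg.norm(d)/step),np.ceil(abs(w).max()/wstep)))
    print("yaw now",round(yn,3),"to",round(yaw,3),"d",d.round(4),"n",n)
    tr=[]
    for i in range(n):
        Mi=M@R.from_rotvec(w*i/n).as_matrix();tr.append([round(float(v),2) for v in Mi.T@d/n*100])
    print(tr,[round(float(v),3) for v in w/n])
def st():
    o=status.get_obs();M=rot(o["tool_rot"]);print(round(o["t"],2),o["eef_pos"].round(4),"yaw",round(np.arctan2(M[1,1],M[0,1]),3),"tilt",M[:2,0].round(3),"F",np.round(o["contact_force"],1),"g",round(o["gripper_width"],3),"q",o["q"].round(2))
E
python3 - <<'E'
from h import *
t=cv2.imread("pics/top0.png");s=cv2.imread("pics/scene0.png")
a=cv2.resize(t[172:222,180:230],(400,400),interpolation=cv2.INTER_CUBIC);b=cv2.resize(s[150:200,376:426],(400,400),interpolation=cv2.INTER_CUBIC)
cv2.imwrite("pics/d.png",np.hstack([a,b]))
for c in C: eyes.read_camera(c)
m=dict(scene=near("switchbox","scene",(251,248)),top=near("switchbox","top",(414,198)))
print(fit(m,[.5,-.345,-.1],.11,.09,0,.06))
st();plan([.503,.3295,.15],.87)
E
```

```text
(array([ 0.5007095 , -0.34505581, -0.13583806]), np.float64(0.1934632781758946))
2.05 [0.2935 0.6079 0.2503] yaw 1.121 tilt [0. 0.] F [ 1.  -0.7  0.2] g 1.001 q [-1.23  0.48  0.02  1.56 -0.01  1.11 -0.08]
yaw now 1.121 to 0.87 d [ 0.2095 -0.2784 -0.1003] n 11
[[0.91, -1.45, 2.82], [0.91, -1.39, 2.85], [0.91, -1.32, 2.88], [0.91, -1.26, 2.91], [0.91, -1.19, 2.94], [0.91, -1.12, 2.96], [0.91, -1.05, 2.99], [0.91, -0.98, 3.01], [0.91, -0.92, 3.03], [0.91, -0.85, 3.05], [0.91, -0.78, 3.07]] [0.023, -0.0, -0.0]
```

View pics/d.png

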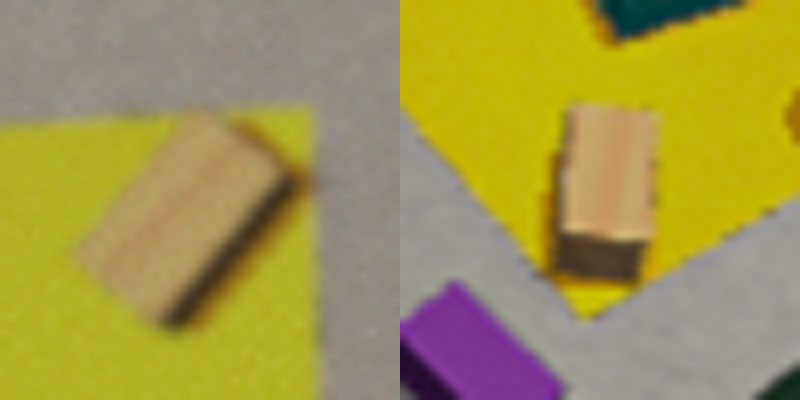

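apply_moves:
  travel:
    - [0.9, -1.45, 2.8]
    - [0.9, -1.4, 2.85]
    - [0.9, -1.3, 2.9]
    - [0.9, -1.25, 2.9]
    - [0.9, -1.2, 2.95]
    - [0.9, -1.1, 2.95]
    - [0.9, -1.05, 3.0]
    - [0.9, -1.0, 3.0]
  turn:
    - [0.023, 0, 0]
    - [0.023, 0, 0]
    - [0.023, 0, 0]
    - [0.023, 0, 0]
    - [0.023, 0, 0]
    - [0.023, 0, 0]
    - [0.023, 0, 0]
    - [0.023, 0, 0]
  grip: [0, 0, 0, 0, 0, 0, 0, 0]

```text
t: 2.72
eef_pos: [0.4442, 0.4093, 0.1768]
tool_rot: [0.671, 0.221, 0.675, -0.213]
contact_force: [0.0, -0.6, -0.4]
gripper_width: 1.002
```

Run:
```python
from h import *
cr=[ray((180+(u+.5)/8-.5,172+(v+.5)/8-.5),"top",.04)[:2] for u,v in[(205,105),(290,175),(168,325),(78,255)]]
print(np.round(cr,4),np.mean(cr,0));d=np.array(cr[3])-cr[0]+cr[2]-cr[1];print(np.arctan2(-d[0],d[1]))
st();plan([.503,.3295,.12],.87)
```

```text
[[0.547  0.3193]
 [0.5183 0.2844]
 [0.4583 0.3311]
 [0.4867 0.368 ]] [0.50257653 0.32569618]
0.8997997639226695
2.72 [0.4442 0.4093 0.1768] yaw 0.947 tilt [-0.001  0.012] F [ 0.  -0.6 -0.4] g 1.002 q [-0.92  0.44  0.1   1.81 -0.06  0.89  0.16]
yaw now 0.947 to 0.87 d [ 0.0588 -0.0798 -0.0568] n 4
[[1.4, -0.77, 2.37], [1.4, -0.72, 2.38], [1.41, -0.68, 2.39], [1.41, -0.63, 2.4]] [0.019, -0.002, -0.002]
```

apply_moves:
  travel:
    - [1.4, -0.8, 2.4]
    - [1.4, -0.8, 2.4]
    - [1.4, -0.7, 2.4]
    - [1.4, -0.7, 2.4]
    - [0, 0, 0]
  turn:
    - [0.015, 0, 0]
    - [0.015, 0, 0]
    - [0.015, 0, 0]
    - [0.015, 0, 0]
    - [0, 0, 0]
  grip: [0, 0, 0, 0, 0]

```text
t: 3.13
eef_pos: [0.5104, 0.3155, 0.1174]
tool_rot: [0.664, 0.245, 0.665, -0.239]
contact_force: [-0.0, -1.1, -0.6]
gripper_width: 1.004
```

Run:
```python
from h import *
st();plan([.5027,.328,.024],.885)
```

```text
3.13 [0.5104 0.3155 0.1174] yaw 0.872 tilt [0.003 0.009] F [-0.  -1.1 -0.6] g 1.004 q [-0.75  0.51  0.13  1.86 -0.1   0.77  0.3 ]
yaw now 0.872 to 0.885 d [-0.0077  0.0125 -0.0934] n 3
[[3.12, 0.13, -0.45], [3.12, 0.14, -0.46], [3.11, 0.15, -0.46]] [-0.004, -0.001, -0.003]
```

apply_moves:
  travel:
    - [0, 0.4, -1.4]
    - [0, 0, 0]
    - [2.4, 0, 0]
    - [2.4, 0, 0]
    - [2.2, 0, 0]
    - [0, 0, 0]
  turn:
    - [-0.01, -0.004, -0.008]
    - [0, 0, 0]
    - [0, 0, 0]
    - [0, 0, 0]
    - [0, 0, 0]
    - [0, 0, 0]
  grip: [0, 0, 0, 0, 0, 0]

```text
t: 3.63
eef_pos: [0.5014, 0.3361, 0.0489]
tool_rot: [0.667, 0.239, 0.666, -0.233]
contact_force: [0.1, -0.2, -0.3]
gripper_width: 1.001
```

Run:
```python
from h import *
st();plan([.5027,.328,.024],.885)
a=[cv2.resize(eyes.read_camera("top")[172:222,180:230,::-1],(400,400)),cv2.resize(eyes.read_camera("scene")[140:190,370:420,::-1],(400,400))]
cv2.imwrite("pics/e.png",np.hstack(a))
```

```text
3.63 [0.5014 0.3361 0.0489] yaw 0.889 tilt [0.005 0.007] F [ 0.1 -0.2 -0.3] g 1.001 q [-0.77  0.61  0.1   1.88 -0.1   0.64  0.29]
yaw now 0.889 to 0.885 d [ 0.0013 -0.0081 -0.0249] n 1
[[2.48, -0.56, 0.61]] [0.004, -0.0, -0.008]
```

View pics/e.png

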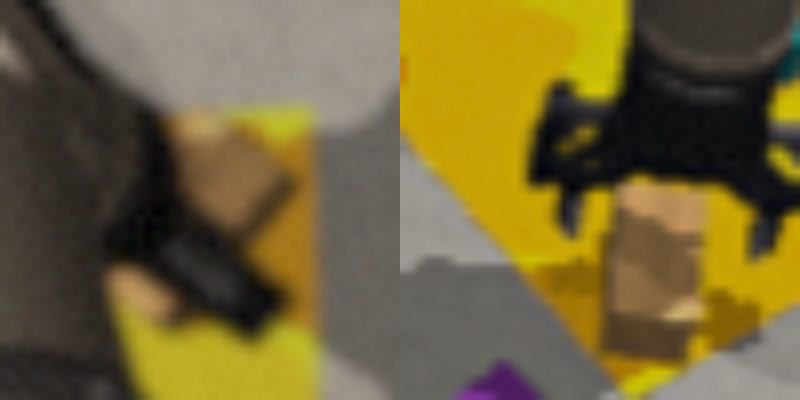

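apply_moves:
  travel:
    - [0, -0.5, 0.6]
    - [1.5, 0, 0]
    - [1.0, 0, 0]
    - [0, 0, 0]
    - [0, 0, 0]
    - [0, 0, 0]
    - [0, 0, 0]
    - [0, 0, 0]
  turn:
    - [0, 0, -0.008]
    - [0, 0, 0]
    - [0, 0, 0]
    - [0, 0, 0]
    - [0, 0, 0]
    - [0, 0, 0]
    - [0, 0, 0]
    - [0, 0, 0]
  grip: [0, 0, 0, 0, 1, 1, 1, 1]
  newtons: 40

```text
t: 4.4
eef_pos: [0.51, 0.3329, 0.0366]
tool_rot: [0.67, 0.241, 0.663, -0.23]
contact_force: [-0.2, 0.6, -0.1]
gripper_width: 0.518
```

apply_moves:
  travel:
    - [0, 0, 0]
    - [0, 0, 0]
    - [0, 0, 0]
    - [0, 0, 0]
  turn:
    - [0, 0, 0]
    - [0, 0, 0]
    - [0, 0, 0]
    - [0, 0, 0]
  grip: [1, 1, 1, 1]

```text
t: 4.73
eef_pos: [0.5103, 0.3331, 0.0375]
tool_rot: [0.67, 0.241, 0.663, -0.23]
contact_force: [0.7, 0.3, -0.8]
gripper_width: 0.517
```

Run:
```python
from h import *
st();x,y,z=status.get_obs()["eef_pos"];plan([x,y,.17],.885)
```

```text
4.73 [0.5103 0.3331 0.0375] yaw 0.891 tilt [0.015 0.012] F [ 0.7  0.3 -0.8] g 0.517 q [-0.76  0.63  0.1   1.88 -0.1   0.62  0.3 ]
yaw now 0.891 to 0.885 d [0.     0.     0.1325] n 4
[[-3.31, 0.06, 0.01], [-3.31, 0.05, 0.01], [-3.31, 0.03, 0.01], [-3.31, 0.02, 0.0]] [0.001, 0.001, -0.005]
```

apply_moves:
  travel:
    - [-3, 0, 0]
    - [-3.5, 0, 0]
    - [-3.5, 0, 0]
    - [-3.5, 0, 0]
    - [-1.5, 0, 0]
  turn:
    - [0, 0.005, -0.01]
    - [0, 0, 0]
    - [0, 0, 0]
    - [0, 0, 0]
    - [0, 0, 0]
  grip: [1, 1, 1, 1, 1]

```text
t: 5.15
eef_pos: [0.5055, 0.3293, 0.1867]
tool_rot: [0.664, 0.234, 0.669, -0.237]
contact_force: [0.7, 0.3, -0.7]
gripper_width: 0.518
```

Run:
```python
from h import *
st();plan([.5735,-.0833,.16],-.014,n=16)
```

```text
5.15 [0.5055 0.3293 0.1867] yaw 0.891 tilt [-0.008 -0.003] F [ 0.7  0.3 -0.7] g 0.518 q [-0.78  0.43  0.14  1.8  -0.07  0.93  0.28]
yaw now 0.891 to -0.014 d [ 0.068  -0.4126 -0.0267] n 16
[[0.17, -1.74, 1.95], [0.17, -1.62, 2.05], [0.17, -1.51, 2.14], [0.17, -1.38, 2.22], [0.17, -1.26, 2.29], [0.17, -1.12, 2.36], [0.17, -0.99, 2.42], [0.17, -0.85, 2.47], [0.17, -0.71, 2.52], [0.17, -0.57, 2.55], [0.17, -0.42, 2.58], [0.17, -0.27, 2.6], [0.17, -0.13, 2.61], [0.17, 0.02, 2.61], [0.17, 0.17, 2.61], [0.17, 0.31, 2.59]] [0.057, -0.0, 0.001]
```

apply_moves:
  travel:
    - [0.1, -1.75, 1.95]
    - [0.1, -1.6, 2.05]
    - [0.1, -1.5, 2.15]
    - [0.1, -1.4, 2.2]
    - [0.1, -1.25, 2.3]
    - [0.1, -1.1, 2.35]
    - [0.1, -1.0, 2.4]
    - [0.1, -0.85, 2.45]
  turn:
    - [0.057, 0, 0]
    - [0.057, 0, 0]
    - [0.057, 0, 0]
    - [0.057, 0, 0]
    - [0.057, 0, 0]
    - [0.057, 0, 0]
    - [0.057, 0, 0]
    - [0.057, 0, 0]
  grip: [1, 1, 1, 1, 1, 1, 1, 1]

```text
t: 5.82
eef_pos: [0.5366, 0.1153, 0.1785]
tool_rot: [0.589, 0.387, 0.594, -0.387]
contact_force: [0.6, 0.1, -0.9]
gripper_width: 0.518
```

apply_moves:
  travel:
    - [0.1, -0.7, 2.5]
    - [0.1, -0.55, 2.55]
    - [0.1, -0.4, 2.6]
    - [0.1, -0.3, 2.6]
    - [0.1, -0.1, 2.6]
    - [0.1, 0, 2.6]
    - [0.1, 0.2, 2.0]
    - [0, 0, 0]
  turn:
    - [0.057, 0, 0]
    - [0.057, 0, 0]
    - [0.057, 0, 0]
    - [0.057, 0, 0]
    - [0.057, 0, 0]
    - [0.057, 0, 0]
    - [0.057, 0, 0]
    - [0, 0, 0]
  grip: [1, 1, 1, 1, 1, 1, 1, 1]

```text
t: 6.48
eef_pos: [0.5479, -0.0886, 0.1629]
tool_rot: [-0.485, -0.505, -0.492, 0.517]
contact_force: [-0.7, 0.3, -0.3]
gripper_width: 0.515
```

Run:
```python
from h import *
st();plan([.5735,-.0833,.10],-.014)
a=[cv2.resize(eyes.read_camera("top")[140:220,260:380,::-1],(600,400)),]
cv2.imwrite("pics/f.png",np.hstack(a))
```

```text
6.48 [ 0.5479 -0.0886  0.1629] yaw -0.045 tilt [-0.02  -0.004] F [-0.7  0.3 -0.3] g 0.515 q [-0.31  0.42  0.45  1.94 -0.23  0.85  0.22]
yaw now -0.045 to -0.014 d [ 0.0256  0.0053 -0.0629] n 2
[[3.12, 1.33, -0.34], [3.13, 1.3, -0.31]] [-0.016, 0.002, 0.01]
```

apply_moves:
  travel:
    - [0, 1.2, -0.3]
    - [0, 1.2, -0.2]
    - [0, 0, 0]
    - [0, 0, 0]
  turn:
    - [-0.015, 0, 0.01]
    - [-0.015, 0, 0.01]
    - [0, 0, 0]
    - [0, 0, 0]
  grip: [1, 1, 1, 1]

```text
t: 6.87
eef_pos: [0.5725, -0.0803, 0.1602]
tool_rot: [-0.498, -0.5, -0.498, 0.503]
contact_force: [-0.3, -0.3, -1.6]
gripper_width: 0.517
```

Run:
```python
from h import *
st();plan([.5735,-.0833,.10],-.014)
```

```text
6.87 [ 0.5725 -0.0803  0.1602] yaw -0.006 tilt [-0.002 -0.002] F [-0.3 -0.3 -1.6] g 0.517 q [-0.3   0.45  0.43  1.9  -0.24  0.85  0.24]
yaw now -0.006 to -0.014 d [ 0.001  -0.003  -0.0602] n 2
[[3.01, 0.06, 0.14], [3.01, 0.05, 0.14]] [0.004, 0.001, 0.001]
```

apply_moves:
  travel:
    - [2.5, 0.1, 0.2]
    - [2.5, 0, 0.1]
    - [1, 0, 0]
    - [0, 0, 0]
    - [0, 0, 0]
  turn:
    - [0.008, 0, 0]
    - [0, 0, 0]
    - [0, 0, 0]
    - [0, 0, 0]
    - [0, 0, 0]
  grip: [1, 1, 1, 1, 1]

```text
t: 7.28
eef_pos: [0.5761, -0.0779, 0.0993]
tool_rot: [0.499, 0.502, 0.499, -0.501]
contact_force: [-0.6, -0.6, -0.4]
gripper_width: 0.516
```

Run:
```python
from h import *
st();plan([.5735,-.0833,.057],-.014)
a=[cv2.resize(eyes.read_camera("top")[140:220,260:360,::-1],(500,400)),cv2.resize(eyes.read_camera("scene")[190:265,290:345,::-1],(293,400))]
cv2.imwrite("pics/f.png",np.hstack(a))
```

```text
7.28 [ 0.5761 -0.0779  0.0993] yaw -0.005 tilt [0.001 0.   ] F [-0.6 -0.6 -0.4] g 0.516 q [-0.27  0.54  0.39  1.93 -0.29  0.73  0.29]
yaw now -0.005 to -0.014 d [-0.0026 -0.0054 -0.0423] n 2
[[2.12, -0.13, 0.27], [2.12, -0.13, 0.27]] [0.004, -0.0, -0.0]
```

View pics/f.png

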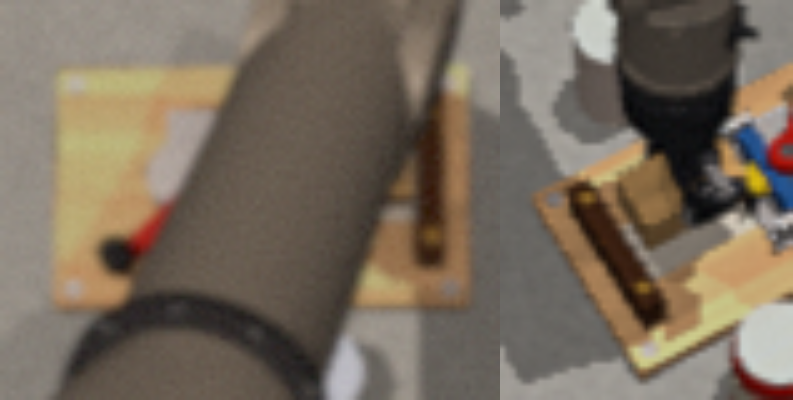

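apply_moves:
  travel:
    - [1.5, -0.2, 0.2]
    - [1.5, -0.1, 0.2]
    - [0.8, 0, 0.1]
    - [0, 0, 0]
    - [0, 0, 0]
  turn:
    - [0.005, 0, 0]
    - [0.004, 0, 0]
    - [0, 0, 0]
    - [0, 0, 0]
    - [0, 0, 0]
  grip: [1, 1, 1, 1, 1]

```text
t: 7.8
eef_pos: [0.5783, -0.0823, 0.0671]
tool_rot: [0.499, 0.507, 0.494, -0.5]
contact_force: [0.4, -0.7, -0.3]
gripper_width: 0.517
```

Run:
```python
from h import *
st();plan([.5735,-.0833,.0555],-.014)
```

```text
7.8 [ 0.5783 -0.0823  0.0671] yaw -0.013 tilt [0.013 0.001] F [ 0.4 -0.7 -0.3] g 0.517 q [-0.24  0.58  0.36  1.94 -0.33  0.66  0.31]
yaw now -0.013 to -0.014 d [-0.0048 -0.001  -0.0116] n 1
[[1.15, -0.49, 0.11]] [0.001, -0.002, -0.013]
```

apply_moves:
  travel:
    - [0.1, -0.6, 0]
    - [0.5, 0, 0]
    - [0.6, -0.1, 0]
    - [0, 0, 0]
    - [0, 0, 0]
  turn:
    - [0, 0, -0.015]
    - [0, 0, 0]
    - [0, 0, 0]
    - [0, 0, 0]
    - [0, 0, 0]
  grip: [1, 1, 1, 1, 1]

```text
t: 8.22
eef_pos: [0.5725, -0.0822, 0.0569]
tool_rot: [0.497, 0.504, 0.497, -0.503]
contact_force: [1.3, 0.7, -1.1]
gripper_width: 0.523
```

Run:
```python
from h import *
st();plan([.5735,-.0833,.0555],-.014)
```

```text
8.22 [ 0.5725 -0.0822  0.0569] yaw -0.013 tilt [0.001 0.002] F [ 1.3  0.7 -1.1] g 0.523 q [-0.23  0.6   0.35  1.95 -0.33  0.65  0.32]
yaw now -0.013 to -0.014 d [ 0.001  -0.0011 -0.0014] n 1
[[0.14, 0.1, 0.11]] [0.001, -0.002, -0.001]
```

apply_moves:
  travel:
    - [0.3, 0.1, 0]
    - [0.2, 0, 0]
    - [0, 0, 0.3]
    - [0, 0, 0]
  turn:
    - [0, 0, 0]
    - [0, 0, 0]
    - [0, 0, 0]
    - [0, 0, 0]
  grip: [1, 1, 1, 1]

```text
t: 8.55
eef_pos: [0.5734, -0.0815, 0.0546]
tool_rot: [0.495, 0.504, 0.5, -0.501]
contact_force: [0.4, -0.3, -1.2]
gripper_width: 0.517
```

apply_moves:
  travel:
    - [0, 0, 0.3]
    - [0, 0, 0]
  turn:
    - [0, 0, 0]
    - [0, 0, 0]
  grip: [1, 1]

```text
t: 8.72
eef_pos: [0.5738, -0.0821, 0.0545]
tool_rot: [0.495, 0.504, 0.501, -0.5]
contact_force: [-0.4, -1.3, -1.2]
gripper_width: 0.518
```

apply_moves:
  travel:
    - [0.4, 0, 0]
    - [0.4, 0, 0]
    - [0, 0, 0]
  turn:
    - [0, 0, 0]
    - [0, 0, 0]
    - [0, 0, 0]
  grip: [1, 1, 1]

```text
t: 8.97
eef_pos: [0.5745, -0.0825, 0.0541]
tool_rot: [0.494, 0.506, 0.502, -0.499]
contact_force: [1.0, 0.2, -1.8]
gripper_width: 0.517
```

apply_moves:
  travel:
    - [0, 0, 0.4]
    - [0, 0, 0.4]
    - [0, 0, 0.4]
  turn:
    - [0, 0, 0]
    - [0, 0, 0]
    - [0, 0, 0]
  grip: [1, 1, 1]

```text
t: 9.22
eef_pos: [0.5745, -0.0827, 0.0544]
tool_rot: [0.491, 0.507, 0.508, -0.494]
contact_force: [-1.3, 11.6, 5.1]
gripper_width: 0.52
```

apply_moves:
  travel:
    - [0, 0, 0]
    - [0, 0, 0]
    - [0, 0, 0]
    - [0, 0, 0]
    - [0, 0, 0]
    - [0, 0, 0]
  turn:
    - [0, 0, 0]
    - [0, 0, 0]
    - [0, 0, 0]
    - [0, 0, 0]
    - [0, 0, 0]
    - [0, 0, 0]
  grip: [0, 0, 0, 0, 0, 0]

```text
t: 9.72
eef_pos: [0.5749, -0.0853, 0.0538]
tool_rot: [0.492, 0.507, 0.507, -0.495]
contact_force: [-0.2, -0.4, -0.2]
gripper_width: 0.996
```

apply_moves:
  travel:
    - [-2, 0, 0]
    - [-3, 0, 0]
    - [-3, 0, 0]
    - [-3, 0, 0]
    - [-2, 0, 0]
  turn:
    - [0, 0, 0]
    - [0, 0, 0]
    - [0, 0, 0]
    - [0, 0, 0]
    - [0, 0, 0]
  grip: [0, 0, 0, 0, 0]

```text
t: 10.13
eef_pos: [0.5711, -0.0905, 0.1826]
tool_rot: [0.488, 0.504, 0.509, -0.499]
contact_force: [1.2, -1.0, 0.2]
gripper_width: 1.0
```

Run:
```python
from h import *
st();plan([.518,.065,.16],np.radians(45),n=9)
```

```text
10.13 [ 0.5711 -0.0905  0.1826] yaw -0.006 tilt [-0.016  0.025] F [ 1.2 -1.   0.2] g 1.0 q [-0.26  0.43  0.42  1.87 -0.24  0.92  0.27]
yaw now -0.006 to 0.785 d [-0.0531  0.1555 -0.0226] n 9
[[0.3, -0.6, -1.72], [0.3, -0.44, -1.76], [0.29, -0.29, -1.8], [0.29, -0.13, -1.82], [0.28, 0.03, -1.82], [0.27, 0.19, -1.81], [0.27, 0.35, -1.79], [0.26, 0.51, -1.75], [0.26, 0.66, -1.7]] [-0.088, -0.003, 0.001]
```

apply_moves:
  travel:
    - [0.2, -0.6, -1.7]
    - [0.2, -0.45, -1.75]
    - [0.2, -0.3, -1.8]
    - [0.2, -0.1, -1.8]
    - [0.2, 0, -1.8]
    - [0.2, 0.2, -1.8]
    - [0.2, 0.35, -1.8]
    - [0.2, 0.5, -1.75]
  turn:
    - [-0.088, -0.01, 0.01]
    - [-0.088, 0, 0]
    - [-0.088, 0, 0]
    - [-0.088, 0, 0]
    - [-0.088, 0, 0]
    - [-0.088, 0, 0]
    - [-0.088, 0, 0]
    - [-0.088, 0, 0]
  grip: [0, 0, 0, 0, 0, 0, 0, 0]

```text
t: 10.8
eef_pos: [0.5268, 0.0421, 0.1762]
tool_rot: [0.646, 0.299, 0.64, -0.289]
contact_force: [-0.7, 0.2, -0.2]
gripper_width: 0.999
```

Run:
```python
from h import *
st();plan([.518,.065,.14],np.radians(45))
a=[cv2.resize(eyes.read_camera("top")[145:210,270:365,::-1],(400,274),interpolation=cv2.INTER_CUBIC),cv2.resize(eyes.read_camera("scene")[190:255,285:380,::-1],(400,274),interpolation=cv2.INTER_CUBIC)]
cv2.imwrite("pics/g.png",np.hstack(a))
for c in C:
  for m in eyes.masks_of("blank_center",c): print(c,m["score"],m["rect"])
  for m in eyes.masks_of("cam_knob",c): print(c,m["score"],m["rect"])
```

```text
10.8 [0.5268 0.0421 0.1762] yaw 0.714 tilt [0.013 0.009] F [-0.7  0.2 -0.2] g 0.999 q [-0.39  0.32  0.23  2.   -0.11  0.82  0.62]
yaw now 0.714 to 0.785 d [-0.0088  0.0229 -0.0362] n 2
[[1.82, 0.39, -1.16], [1.81, 0.44, -1.14]] [-0.036, 0.001, -0.008]
scene 0.72 [400.4, 136.5, 421.9, 152.2]
scene 0.67 [311.1, 217.5, 333.0, 241.3]
scene 0.5 [374.9, 187.1, 397.3, 206.9]
scene 0.74 [342.3, 194.6, 355.8, 224.8]
scene 0.25 [296.2, 199.8, 376.5, 261.6]
top 0.91 [230.8, 167.6, 245.8, 192.9]
top 0.83 [151.7, 222.1, 182.0, 241.3]
top 0.82 [316.2, 166.3, 345.6, 185.0]
top 0.27 [372.0, 242.6, 398.4, 268.2]
top 0.22 [300.5, 162.1, 313.1, 190.4]
top 0.63 [309.7, 171.9, 313.0, 180.1]
top 0.48 [302.6, 170.4, 305.1, 178.2]
```

View pics/g.png

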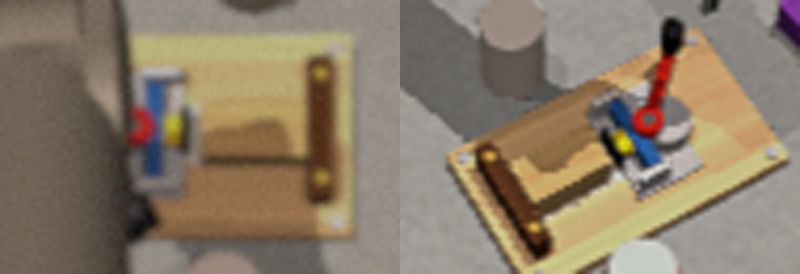

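apply_moves:
  travel:
    - [1, 0.4, -1.1]
    - [1, 0.4, -1.0]
    - [0, 0, 0]
    - [0, 0, 0]
  turn:
    - [-0.03, 0, -0.008]
    - [-0.03, 0, 0]
    - [0, 0, 0]
    - [0, 0, 0]
  grip: [0, 0, 0, 0]

```text
t: 11.43
eef_pos: [0.5199, 0.061, 0.1542]
tool_rot: [0.653, 0.278, 0.649, -0.275]
contact_force: [0.6, -0.9, 0.2]
gripper_width: 1.0
```

Run:
```python
from h import *
print(ray((349.8,196),"scene",.09),ray((349.0,197.5),"scene",.085))
st();plan([.518,.065,.083],np.radians(45))
```

```text
[0.5236688  0.06976521 0.09      ] [0.52532773 0.06540898 0.085     ]
11.43 [0.5199 0.061  0.1542] yaw 0.767 tilt [0.007 0.002] F [ 0.6 -0.9  0.2] g 1.0 q [-0.41  0.35  0.21  2.02 -0.1   0.77  0.63]
yaw now 0.767 to 0.785 d [-0.0019  0.004  -0.0712] n 3
[[2.37, 0.03, -0.15], [2.37, 0.04, -0.14], [2.37, 0.04, -0.14]] [-0.006, 0.001, -0.002]
```

apply_moves:
  travel:
    - [2.3, 0.1, -0.4]
    - [2.3, 0, -0.3]
    - [2.0, 0, -0.2]
    - [0, 0, 0]
    - [0, 0, 0]
  turn:
    - [-0.006, 0, 0]
    - [0, 0, 0]
    - [0, 0, 0]
    - [0, 0, 0]
    - [0, 0, 0]
  grip: [0, 0, 0, 0, 0]

```text
t: 11.85
eef_pos: [0.5159, 0.0688, 0.0864]
tool_rot: [0.654, 0.276, 0.649, -0.273]
contact_force: [0.5, -0.3, 0.4]
gripper_width: 0.998
```

Run:
```python
from h import *
st();plan([.5195,.0665,.083],np.radians(45))
```

```text
11.85 [0.5159 0.0688 0.0864] yaw 0.773 tilt [0.009 0.002] F [ 0.5 -0.3  0.4] g 0.998 q [-0.4   0.45  0.18  2.07 -0.14  0.62  0.65]
yaw now 0.773 to 0.785 d [ 0.0036 -0.0023 -0.0034] n 1
[[0.34, 0.09, 0.41]] [-0.012, 0.005, -0.008]
```

apply_moves:
  travel:
    - [0.2, 0.1, 0.4]
    - [0, 0, 0]
    - [0, 0, 0]
    - [0, 0, 0]
    - [0, 0, 0]
    - [0, 0, 0]
    - [0, 0, 0]
    - [0, 0, 0]
  turn:
    - [-0.01, 0, -0.008]
    - [0, 0, 0]
    - [0, 0, 0]
    - [0, 0, 0]
    - [0, 0, 0]
    - [0, 0, 0]
    - [0, 0, 0]
    - [0, 0, 0]
  grip: [0.3, 0.5, 0.6, 0.7, 0.8, 1, 1, 1]
  newtons: 20

```text
t: 12.52
eef_pos: [0.5231, 0.0663, 0.0885]
tool_rot: [0.656, 0.272, 0.65, -0.271]
contact_force: [1.9, 1.1, -3.1]
gripper_width: 0.244
```

Run:
```python
from h import *
st()
for ca,r in(("top",2),("scene",2)): pass
```

```text
12.52 [0.5231 0.0663 0.0885] yaw 0.783 tilt [ 0.009 -0.003] F [ 1.9  1.1 -3.1] g 0.244 q [-0.4   0.46  0.18  2.05 -0.13  0.63  0.66]
```

apply_moves:
  travel:
    - [0, 0.8, 0.08]
    - [0, 0.8, 0.08]
    - [0, 0.8, 0.06]
    - [0, 0.8, 0.05]
  turn:
    - [0.1, 0, 0]
    - [0.1, 0, 0]
    - [0.1, 0, 0]
    - [0.1, 0, 0]
  grip: [1, 1, 1, 1]

```text
t: 12.85
eef_pos: [0.5473, 0.082, 0.0885]
tool_rot: [0.585, 0.399, 0.582, -0.4]
contact_force: [1.6, -0.3, -2.5]
gripper_width: 0.244
```

```bash
cat >> h.py <<'E'
CAM=np.array([.574,.0087])
def arc(nrow=6,dth=.1,r=.079):
    st();o=status.get_obs();p=o["eef_pos"];M=rot(o["tool_rot"]);v=p[:2]-CAM;ph=np.arctan2(v[1],v[0])
    yaw=np.arctan2(M[1,1],M[0,1]);print("phi",np.degrees(ph).round(1),"r",np.hypot(*v).round(4),"theta",(np.radians(140)-ph-.014).round(3),"yaw-tangent",round(yaw-ph+np.pi/2,3))
    q=p.copy();rows=[]
    for i in range(nrow):
        ph2=ph-dth*(i+1);t=np.array([*(CAM+r*np.array([np.cos(ph2),np.sin(ph2)])),p[2]])
        rows.append([round(float(x),2) for x in (M@R.from_rotvec([dth*i,0,0]).as_matrix()).T@(t-q)*100]);q=t
    print(rows)
E
python3 -c "
from h import *
arc()"
```

```text
12.85 [0.5473 0.082  0.0885] yaw 0.371 tilt [ 0.003 -0.003] F [ 1.6 -0.3 -2.5] g 0.244 q [-0.49  0.5   0.29  1.99 -0.22  0.67  0.31]
phi 110.0 r 0.078 theta 0.51 yaw-tangent 0.022
[[0.0, 0.79, -0.04], [0.0, 0.79, 0.06], [0.0, 0.79, 0.06], [0.0, 0.79, 0.06], [0.0, 0.79, 0.06], [0.0, 0.79, 0.06]]
```

apply_moves:
  travel:
    - [0, 0.8, 0.0]
    - [0, 0.8, 0.05]
    - [0, 0.8, 0.05]
    - [0, 0.8, 0.05]
    - [0, 0.8, 0.05]
    - [0, 0.8, 0.05]
  turn:
    - [0.1, 0, 0]
    - [0.1, 0, 0]
    - [0.1, 0, 0]
    - [0.1, 0, 0]
    - [0.1, 0, 0]
    - [0.1, 0, 0]
  grip: [1, 1, 1, 1, 1, 1]

```text
t: 13.35
eef_pos: [0.5934, 0.0864, 0.0885]
tool_rot: [-0.433, -0.557, -0.432, 0.561]
contact_force: [-0.6, -0.8, -1.9]
gripper_width: 0.244
```

```bash
python3 -c "
from h import *
arc()
a=[cv2.resize(eyes.read_camera('top')[155:200,300:360,::-1],(400,300),interpolation=cv2.INTER_CUBIC),cv2.resize(eyes.read_camera('scene')[205:250,300:360,::-1],(400,300),interpolation=cv2.INTER_CUBIC)]
cv2.imwrite('pics/i.png',np.hstack(a))"
```

```text
13.35 [0.5934 0.0864 0.0885] yaw -0.253 tilt [-0.003 -0.004] F [-0.6 -0.8 -1.9] g 0.244 q [-0.59  0.59  0.45  1.89 -0.36  0.75 -0.18]
phi 76.0 r 0.08 theta 1.104 yaw-tangent -0.008
[[-0.0, 0.79, 0.14], [-0.0, 0.79, 0.03], [-0.0, 0.79, 0.03], [-0.0, 0.79, 0.03], [0.0, 0.79, 0.03], [0.0, 0.79, 0.03]]
```

View pics/i.png

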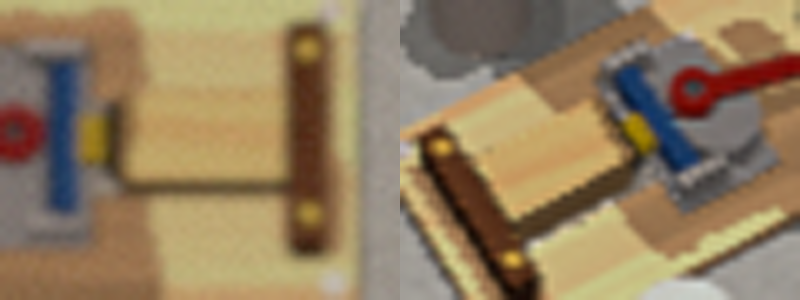

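```bash
cat >> h.py <<'E'
def prof():
    I=np.mean([eyes.read_camera("top") for _ in range(4)],0)[173:178].mean(0)[300:326]
    f=cv2.resize(I[None].astype(np.float32),None,fx=10,fy=1,interpolation=cv2.INTER_CUBIC)[0]
    x=300+(np.arange(260)+.5)/10-.5
    y=(f[:,0]+f[:,1])/2-f[:,2]; b=f[:,2]-f[:,0]; L=f.sum(1)
    print(I.astype(int).tolist())
    return x,y,b,L
E
python3 -c "
from h import *
prof()"
```

```text
[[109, 32, 29], [100, 39, 38], [98, 39, 38], [105, 31, 29], [113, 30, 27], [110, 41, 40], [94, 56, 62], [67, 62, 81], [40, 59, 91], [34, 59, 94], [63, 70, 91], [110, 95, 77], [142, 115, 49], [152, 122, 34], [146, 117, 30], [120, 96, 24], [83, 66, 25], [80, 61, 36], [113, 85, 53], [142, 111, 70], [166, 134, 84], [184, 151, 95], [190, 157, 98], [190, 157, 99], [190, 157, 98], [190, 156, 98]]
```

apply_moves:
  travel:
    - [0, 0.8, 0.1]
    - [0, 0.8, 0.03]
    - [0, 0.8, 0.03]
  turn:
    - [0.1, 0, 0]
    - [0.1, 0, 0]
    - [0.1, 0, 0]
  grip: [1, 1, 1]

```text
t: 13.9
eef_pos: [0.6115, 0.0794, 0.0884]
tool_rot: [-0.345, -0.614, -0.348, 0.619]
contact_force: [-0.3, 1.4, 0.0]
gripper_width: 0.249
```

```bash
python3 -c "
from h import *
arc()
prof()
prof()"
```

```text
13.9 [0.6115 0.0794 0.0884] yaw -0.546 tilt [-0.009  0.001] F [-0.3  1.4  0. ] g 0.249 q [-0.61  0.63  0.52  1.85 -0.44  0.79 -0.4 ]
phi 62.1 r 0.08 theta 1.346 yaw-tangent -0.059
[[-0.01, 0.8, 0.09], [-0.01, 0.79, -0.01], [-0.01, 0.79, -0.01], [-0.01, 0.79, -0.01], [-0.0, 0.79, -0.01], [-0.0, 0.79, -0.01]]
[[110, 33, 30], [99, 39, 36], [97, 40, 37], [107, 34, 32], [115, 31, 29], [113, 48, 45], [110, 75, 71], [99, 87, 88], [77, 79, 93], [49, 65, 95], [32, 58, 95], [43, 60, 90], [81, 76, 75], [122, 101, 51], [141, 114, 32], [133, 107, 27], [99, 78, 22], [74, 56, 28], [99, 74, 46], [133, 102, 64], [156, 125, 77], [176, 144, 90], [188, 155, 98], [191, 157, 98], [191, 157, 99], [192, 157, 99]]
[[109, 30, 28], [100, 39, 37], [98, 40, 38], [107, 33, 30], [115, 31, 28], [113, 48, 44], [109, 75, 71], [97, 85, 86], [77, 79, 93], [49, 65, 95], [32, 59, 95], [42, 61, 91], [78, 75, 76], [120, 99, 52], [141, 114, 33], [133, 106, 28], [98, 79, 22], [74, 56, 29], [99, 75, 47], [134, 103, 64], [157, 125, 79], [176, 144, 90], [188, 155, 97], [191, 157, 98], [191, 158, 99], [191, 157, 99]]
```

apply_moves:
  travel:
    - [0, 0.75, 0.07]
    - [0, 0.75, 0]
  turn:
    - [0.075, 0, 0]
    - [0.08, 0, 0]
  grip: [1, 1]

```text
t: 14.47
eef_pos: [0.6217, 0.0732, 0.0884]
tool_rot: [-0.297, -0.637, -0.303, 0.643]
contact_force: [-2.2, 2.0, 2.8]
gripper_width: 0.248
```

```bash
python3 -c "
from h import *
arc(2)
prof()"
```

```text
14.47 [0.6217 0.0732 0.0884] yaw -0.695 tilt [-0.011  0.005] F [-2.2  2.   2.8] g 0.248 q [-0.61  0.66  0.56  1.82 -0.47  0.81 -0.5 ]
phi 53.5 r 0.0803 theta 1.496 yaw-tangent -0.058
[[-0.01, 0.8, 0.12], [-0.01, 0.79, -0.01]]
[[111, 32, 31], [100, 39, 36], [98, 39, 38], [107, 34, 32], [114, 30, 27], [114, 48, 45], [109, 76, 72], [105, 92, 88], [92, 87, 87], [67, 71, 88], [41, 62, 94], [31, 59, 96], [52, 65, 90], [92, 84, 75], [123, 102, 49], [127, 102, 30], [98, 78, 22], [74, 56, 28], [99, 75, 47], [128, 96, 60], [142, 109, 68], [156, 124, 78], [175, 143, 89], [188, 155, 97], [191, 158, 99], [191, 158, 99]]
```

apply_moves:
  travel:
    - [0, 0.55, 0.06]
    - [0, 0, 0]
  turn:
    - [0.06, 0, 0]
    - [0, 0, 0]
  grip: [1, 1]

```text
t: 14.83
eef_pos: [0.6255, 0.0702, 0.0884]
tool_rot: [-0.28, -0.645, -0.286, 0.651]
contact_force: [1.7, -0.0, -2.0]
gripper_width: 0.245
```

```bash
python3 -c "
from h import *
arc(2)
prof()"
```

```text
14.83 [0.6255 0.0702 0.0884] yaw -0.747 tilt [-0.01   0.005] F [ 1.7 -0.  -2. ] g 0.245 q [-0.61  0.67  0.57  1.81 -0.49  0.82 -0.54]
phi 50.0 r 0.0802 theta 1.556 yaw-tangent -0.049
[[-0.01, 0.8, 0.12], [-0.01, 0.79, 0.0]]
[[110, 31, 29], [100, 39, 37], [98, 40, 38], [107, 33, 31], [114, 30, 27], [115, 50, 47], [111, 78, 74], [108, 95, 91], [99, 94, 96], [78, 83, 102], [50, 70, 105], [33, 61, 100], [44, 62, 92], [79, 78, 78], [115, 98, 56], [124, 101, 35], [97, 77, 22], [74, 57, 27], [100, 75, 47], [129, 97, 61], [139, 104, 66], [145, 112, 69], [164, 131, 82], [183, 150, 94], [191, 158, 99], [192, 158, 99]]
```

apply_moves:
  travel:
    - [0, 0, 0]
    - [0, 0, 0]
    - [0, 0, 0]
    - [0, 0, 0]
    - [-3, 0, 0]
    - [-3, 0, 0]
    - [-3, 0, 0]
    - [0, 0, 0]
  turn:
    - [0, 0, 0]
    - [0, 0, 0]
    - [0, 0, 0]
    - [0, 0, 0]
    - [0, 0, 0]
    - [0, 0, 0]
    - [0, 0, 0]
    - [0, 0, 0]
  grip: [0.5, 0, 0, 0, 0, 0, 0, 0]

```text
t: 15.7
eef_pos: [0.6223, 0.0655, 0.1787]
tool_rot: [-0.281, -0.641, -0.287, 0.655]
contact_force: [0.8, -0.2, 0.4]
gripper_width: 1.004
```

```bash
python3 -c "
from h import *
st();prof()
t=eyes.read_camera('top')[:,:,::-1];s=eyes.read_camera('scene')[:,:,::-1]
cv2.imwrite('pics/j.png',np.hstack([cv2.resize(t[150:205,295:365],(400,314),interpolation=cv2.INTER_CUBIC),cv2.resize(s[200:255,300:370],(400,314),interpolation=cv2.INTER_CUBIC)]))
plan([.44,-.338,.2],-.1)"
```

```text
15.7 [0.6223 0.0655 0.1787] yaw -0.745 tilt [-0.021 -0.001] F [ 0.8 -0.2  0.4] g 1.004 q [-0.67  0.56  0.65  1.76 -0.4   0.98 -0.6 ]
[[120, 36, 32], [105, 40, 39], [99, 39, 38], [107, 32, 30], [114, 31, 28], [114, 50, 46], [111, 78, 74], [108, 94, 90], [98, 93, 95], [78, 82, 101], [51, 71, 105], [32, 61, 99], [42, 62, 91], [78, 76, 77], [113, 95, 51], [122, 99, 31], [98, 78, 23], [74, 57, 28], [98, 74, 46], [128, 97, 61], [138, 104, 66], [138, 104, 65], [138, 104, 65], [138, 104, 65], [138, 103, 65], [137, 104, 64]]
yaw now -0.744 to -0.1 d [-0.1784 -0.4044  0.0281] n 13
[[-0.17, 1.09, 3.22], [-0.17, 0.93, 3.27], [-0.17, 0.77, 3.31], [-0.17, 0.6, 3.35], [-0.17, 0.44, 3.37], [-0.18, 0.27, 3.39], [-0.18, 0.1, 3.4], [-0.19, -0.06, 3.4], [-0.19, -0.23, 3.39], [-0.19, -0.4, 3.38], [-0.2, -0.57, 3.35], [-0.2, -0.73, 3.32], [-0.21, -0.89, 3.28]] [-0.05, 0.001, 0.002]
```

View pics/j.png

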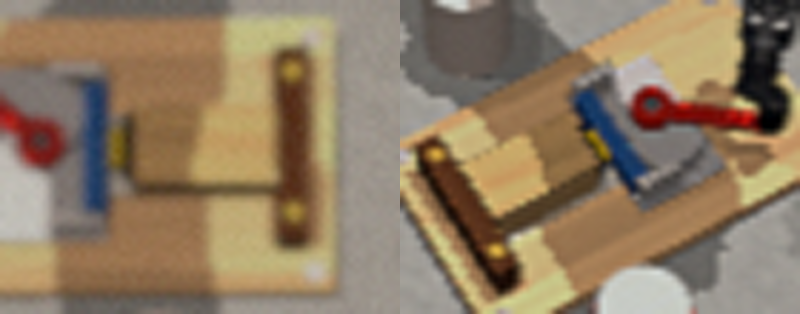

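apply_moves:
  travel:
    - [-0.2, 1.1, 3.2]
    - [-0.2, 0.9, 3.25]
    - [-0.2, 0.75, 3.3]
    - [-0.2, 0.6, 3.35]
    - [-0.2, 0.45, 3.35]
    - [-0.2, 0.3, 3.4]
    - [-0.2, 0.1, 3.4]
    - [-0.2, 0, 3.4]
  turn:
    - [-0.05, 0, 0]
    - [-0.05, 0, 0]
    - [-0.05, 0, 0]
    - [-0.05, 0, 0]
    - [-0.05, 0, 0]
    - [-0.05, 0, 0]
    - [-0.05, 0, 0]
    - [-0.05, 0, 0]
  grip: [0, 1, 1, 1, 1, 1, 1, 1]

```text
t: 16.67
eef_pos: [0.5084, -0.1811, 0.1829]
tool_rot: [-0.409, -0.557, -0.427, 0.583]
contact_force: [0.2, -1.4, -0.7]
gripper_width: 0.006
```

```bash
python3 -c "
from h import *
st();plan([.442,-.339,.16],-.11)"
```

```text
16.67 [ 0.5084 -0.1811  0.1829] yaw -0.305 tilt [-0.045 -0.002] F [ 0.2 -1.4 -0.7] g 0.006 q [-0.26  0.4   0.61  1.95 -0.27  0.92  0.18]
yaw now -0.305 to -0.11 d [-0.0664 -0.1579 -0.0229] n 5
[[0.52, -0.3, 3.4], [0.51, -0.43, 3.39], [0.5, -0.57, 3.37], [0.49, -0.71, 3.35], [0.47, -0.84, 3.32]] [-0.039, 0.002, 0.009]
```

apply_moves:
  travel:
    - [0.4, -0.3, 3.4]
    - [0.4, -0.45, 3.4]
    - [0.4, -0.6, 3.4]
    - [0.4, -0.7, 3.3]
    - [0.4, -0.8, 3.0]
    - [0, 0, 0]
    - [0, 0, 0]
  turn:
    - [-0.039, 0, 0.01]
    - [-0.039, 0, 0.01]
    - [-0.039, 0, 0.01]
    - [-0.039, 0, 0.01]
    - [-0.039, 0, 0.008]
    - [0, 0, 0]
    - [0, 0, 0]
  grip: [1, 1, 1, 1, 1, 1, 1]

```text
t: 17.25
eef_pos: [0.4308, -0.3505, 0.1604]
tool_rot: [-0.474, -0.522, -0.47, 0.532]
contact_force: [0.5, 0.9, -0.2]
gripper_width: -0.002
```

```bash
python3 -c "
from h import *
st();plan([.442,-.339,.10],-.11)
s=eyes.read_camera('scene')[:,:,::-1];t=eyes.read_camera('top')[:,:,::-1]
cv2.imwrite('pics/k.png',np.hstack([cv2.resize(t[165:230,380:445],(400,400),interpolation=cv2.INTER_CUBIC),cv2.resize(s[215:280,215:280],(400,400),interpolation=cv2.INTER_CUBIC)]))"
```

```text
17.25 [ 0.4308 -0.3505  0.1604] yaw -0.11 tilt [-0.006 -0.014] F [ 0.5  0.9 -0.2] g -0.002 q [ 0.12  0.43  0.57  1.96 -0.29  0.83  0.73]
yaw now -0.11 to -0.11 d [ 0.0112  0.0115 -0.0604] n 2
[[3.01, 0.51, -0.68], [3.02, 0.5, -0.66]] [0.0, 0.007, 0.002]
```

View pics/k.png

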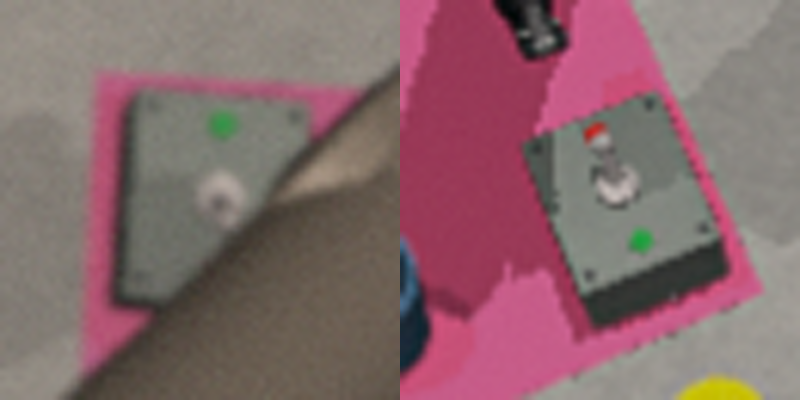

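apply_moves:
  travel:
    - [0, 0.5, -1.2]
    - [2.2, 0, 0]
    - [2.2, -0.1, 0]
    - [1.8, -0.1, 0]
    - [0, 0, 0]
    - [0, 0, 0]
  turn:
    - [0, 0.007, 0]
    - [0, 0, 0]
    - [0, 0, 0]
    - [0, 0, 0]
    - [0, 0, 0]
    - [0, 0, 0]
  grip: [1, 1, 1, 1, 1, 1]

```text
t: 17.85
eef_pos: [0.4452, -0.3256, 0.0964]
tool_rot: [-0.476, -0.522, -0.476, 0.523]
contact_force: [-0.3, -1.0, -0.0]
gripper_width: -0.002
```

```bash
python3 -c "
from h import *
st();plan([.49,-.3435,.097],-.11,n=6)"
```

```text
17.85 [ 0.4452 -0.3256  0.0964] yaw -0.093 tilt [-0.002 -0.001] F [-0.3 -1.  -0. ] g -0.002 q [ 0.14  0.52  0.49  2.   -0.37  0.7   0.77]
yaw now -0.093 to -0.11 d [ 0.0448 -0.0179  0.0006] n 6
[[-0.01, 0.77, 0.23], [-0.01, 0.77, 0.23], [-0.01, 0.77, 0.22], [-0.01, 0.77, 0.22], [-0.01, 0.77, 0.22], [-0.01, 0.77, 0.22]] [0.003, 0.0, 0.0]
```

apply_moves:
  travel:
    - [0, 0, 1.3]
    - [0, 0, 0]
    - [0, 0.8, 0.1]
    - [0, 0.8, 0.1]
    - [0, 0.8, 0.1]
  turn:
    - [0.01, 0, 0]
    - [0, 0, 0]
    - [0, 0, 0]
    - [0, 0, 0]
    - [0, 0, 0]
  grip: [1, 1, 1, 1, 1]

```text
t: 18.27
eef_pos: [0.4711, -0.3437, 0.1001]
tool_rot: [0.475, 0.525, 0.474, -0.525]
contact_force: [-2.4, -0.6, 1.7]
gripper_width: -0.002
```

```bash
python3 -c "
from h import *
st();plan([.49,-.3445,.097],-.11,n=4)"
```

```text
18.27 [ 0.4711 -0.3437  0.1001] yaw -0.101 tilt [ 0.001 -0.001] F [-2.4 -0.6  1.7] g -0.002 q [ 0.15  0.56  0.49  1.93 -0.38  0.75  0.76]
yaw now -0.101 to -0.11 d [ 0.0189 -0.0008 -0.0031] n 4
[[0.08, 0.47, -0.03], [0.08, 0.47, -0.03], [0.08, 0.47, -0.03], [0.08, 0.47, -0.03]] [0.002, 0.0, -0.0]
```

apply_moves:
  travel:
    - [0.15, 0.6, 0]
    - [0.15, 0.6, 0]
    - [0, 0.6, 0]
    - [0, 0.5, 0]
    - [0, 0, 0]
  turn:
    - [0, 0, 0]
    - [0, 0, 0]
    - [0, 0, 0]
    - [0, 0, 0]
    - [0, 0, 0]
  grip: [1, 1, 1, 1, 1]

```text
t: 18.68
eef_pos: [0.4964, -0.3471, 0.0973]
tool_rot: [-0.474, -0.524, -0.475, 0.525]
contact_force: [-2.1, -0.3, 1.7]
gripper_width: -0.004
```

apply_moves:
  travel:
    - [0, -1.2, 0]
    - [-0.5, -2, 0]
    - [-3, -1, 0]
    - [-3.5, 0, 0]
    - [-3.5, 0, 0]
    - [-3, 0, 0]
    - [0, 0, 0]
  turn:
    - [0, 0, 0]
    - [0, 0, 0]
    - [0, 0, 0]
    - [0, 0, 0]
    - [0, 0, 0]
    - [0, 0, 0]
    - [0, 0, 0]
  grip: [1, 1, 1, 1, 1, 1, 1]

```text
t: 19.27
eef_pos: [0.4541, -0.3416, 0.2343]
tool_rot: [-0.471, -0.522, -0.477, 0.527]
contact_force: [-0.3, -1.5, 0.8]
gripper_width: 0.0
```

```bash
python3 -c "
from h import *
st();prof()
s=eyes.read_camera('scene')[:,:,::-1];t=eyes.read_camera('top')[:,:,::-1]
a=cv2.resize(s[215:280,215:280],(300,300),interpolation=cv2.INTER_CUBIC);b=cv2.resize(s[190:265,290:390],(400,300),interpolation=cv2.INTER_CUBIC)
c=cv2.resize(t[110:290,130:530],(700,300))
cv2.imwrite('pics/l.png',np.vstack([np.hstack([a,b]),c]))"
```

```text
19.27 [ 0.4541 -0.3416  0.2343] yaw -0.1 tilt [-0.01   0.002] F [-0.3 -1.5  0.8] g 0.0 q [ 0.06  0.36  0.6   1.86 -0.24  1.    0.66]
[[162, 50, 45], [147, 59, 56], [144, 59, 56], [156, 47, 44], [165, 40, 36], [157, 56, 52], [139, 86, 82], [123, 105, 101], [110, 107, 111], [88, 102, 125], [64, 98, 140], [48, 90, 141], [53, 86, 133], [88, 101, 111], [129, 130, 74], [143, 143, 47], [116, 115, 36], [93, 84, 43], [131, 108, 67], [168, 140, 87], [180, 149, 93], [181, 150, 94], [180, 150, 93], [181, 149, 93], [181, 149, 93], [181, 149, 93]]
```

View pics/l.png

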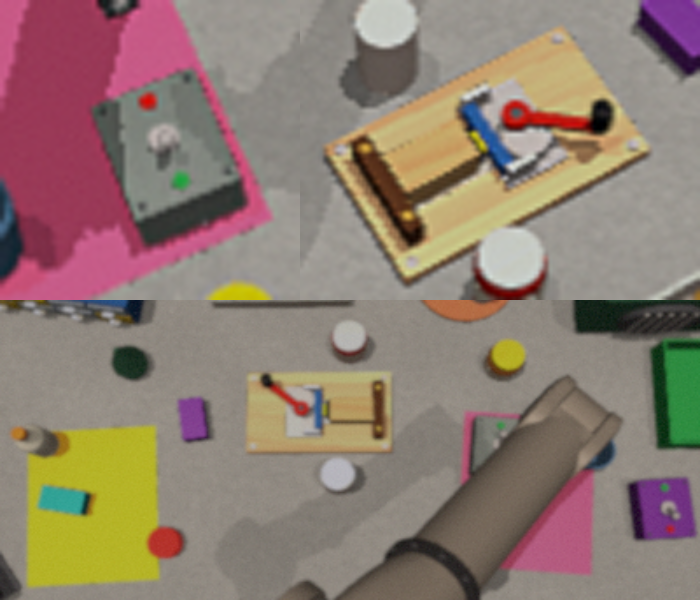

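```bash
python3 -c "
from h import *
c=np.array([.4995,-.3455]);d=np.array([.994,-.11])
f=lambda p:((proj([p],'scene')[0]-215)*300/65).round()
print('base',f([*c,.06]),'on',f([*(c+.0157*d),.0924]),'off',f([*(c-.0157*d),.0924]))
print(bot.hand_in())"
```

```text
base [160. 137.] on [161. 136.] off [148. 103.]
the job is handed in; nothing more can be done
None
```

The blank is clamped in the jig and the extractor's toggle is on. I handed the job in at about 19.5 s of robot time.

- **Blank:** it lies on the white strip, in line with the pad, and I pushed it up to the fence until the wrist read about 12 N. The last picture shows it seated there.
- **Clamp:** I held the knob and swung the lever clockwise to about 1.56 rad. The pad's compression came out at about 6.4 mm from the camera and 6.6 mm from the lever angle, against 7 mm for half-way. A rougher reading from the width of yellow plunger showing gave about 7 mm. It looked unchanged after I let go and again at the end.
- **Toggle:** I pushed it over from red to green. In the last picture the ball is at crop pixel (163,138), where I calculated (161,136) for on and (148,103) for off.
- **Other things:** in the last pictures those in view stand where they were. The wood slice was hidden behind the arm and the cup was partly covered, so I could not check those two fully. The arm finished clear, touching nothing.

No check failed. An early fit gave the switch box's yaw wrongly because it started from the wrong angle, so I used the dots instead. Some arm moves over- or undershot by up to about 2 cm, and I corrected these before contact. The blank was therefore gripped about 1 cm higher than planned, which did no harm.

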